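Click the drive board onto its four snap standoffs

TASK

Take the loose drive board by its heat sink, set it over the four snap standoffs of the aluminium housing so that every post stands in its own hole, and press it down evenly, not one corner alone, until all four standoffs have clicked through and the board sits home on them. Never lean on it with more than 4 kg, never let the board lie more than about 8 degrees askew on the posts, and leave the bottle, the tape roll and the screw jar where they stand.

Things in the scene. Friction and masses are not known exactly. Their poses are not given: they have to be found in the camera images.
- board: Loose drive board: rigid black plate 96 (x) x 146 (y) x 3 mm, about 160 g, four round 12 mm holes, finned aluminium heat sink at its centre, grey terminal strip (9 mm high) at the middle of the +x edge, two small cans (11 mm high) at the middle of the -x edge. Origin: centre of its underside, z up. Starts flat on the table, heat sink up, yaw within 0.6 rad of 0.
- heat_sink_top (a point): Centre of the top of the board's heat sink, which is 24 (board x) x 40 (y) x 28 mm high; its top is 31 mm above the board's underside. Grip it across its 24 mm.
- end_ab (a point): On the board's top, at its +y short end midway between holes A and B: bare plate here (24 mm along x, 30 mm along y), a place to press on with shut fingers.
- end_cd (a point): On the board's top, at its -y short end midway between holes C and D: bare plate here (24 mm along x, 30 mm along y), a place to press on with shut fingers.
- housing: Shallow aluminium tray 140 (x) x 190 (y) mm, walls 14 mm high, 10 mm skirt below, on a dark fixed plinth. Origin: centre of the tray's underside (15 to 31 mm above the table at first), z up, yaw within 0.3 rad of 0; axes as the fitted board's. It cannot shift sideways, but rides stiffly on the plinth: pushed down with some 5 N it sinks 3 to 11 mm to a firm stop (not visible, differs each time) and stays down.
- standoffs: The four white standoffs fixed in the housing, moving with it (same origin and axes). Each is a 16 mm pillar with a flat shoulder 30 mm above the housing's underside, and on it a 9 mm pin, 17 mm tall with a tapered tip, with two sprung barbs. Its posts take at most 40 N of push in all.
- housing_seat (a point): Centre between the standoffs at shoulder height. A board let down on the barbs stands 9 to 10 mm above the shoulders. Pressing takes 5 rising to about 10 N per standoff (20 N for a short end, some 40 N for all four: too much); close above the shoulder the barbs spring out over it, the push drops, then the board meets the hard shoulder. With one short end home and the other on its barbs it leans 5 degrees: allowed.
- hole_a (a point): centre of the board's hole A at the underside, at x = 34, y = 56 mm from the board's origin (holes A, B are 68 mm apart, C, D 48 mm: the board fits only one way round); belongs on post A
- hole_b (a point): centre of the board's hole B at the underside, at x = -34, y = 56 mm from the board's origin (holes A, B are 68 mm apart, C, D 48 mm: the board fits only one way round); belongs on post B
- hole_c (a point): centre of the board's hole C at the underside, at x = -24, y = -56 mm from the board's origin (holes A, B are 68 mm apart, C, D 48 mm: the board fits only one way round); belongs on post C
- hole_d (a point): centre of the board's hole D at the underside, at x = 24, y = -56 mm from the board's origin (holes A, B are 68 mm apart, C, D 48 mm: the board fits only one way round); belongs on post D
- post_a (a point): standoff A of the housing: centre of its shoulder, 30 mm above the housing's underside, at x = 34, y = 56 mm; hole A lies here when the board is home. Its two barbs stand out along the housing's y to 16 mm across, 4.6 mm above the shoulder, and taper to 7 mm at the top
- post_b (a point): standoff B of the housing: centre of its shoulder, 30 mm above the housing's underside, at x = -34, y = 56 mm; hole B lies here when the board is home. Its two barbs stand out along the housing's y to 16 mm across, 4.6 mm above the shoulder, and taper to 7 mm at the top
- post_c (a point): standoff C of the housing: centre of its shoulder, 30 mm above the housing's underside, at x = -24, y = -56 mm; hole C lies here when the board is home. Its two barbs stand out along the housing's y to 16 mm across, 4.6 mm above the shoulder, and taper to 7 mm at the top
- post_d (a point): standoff D of the housing: centre of its shoulder, 30 mm above the housing's underside, at x = 24, y = -56 mm; hole D lies here when the board is home. Its two barbs stand out along the housing's y to 16 mm across, 4.6 mm above the shoulder, and taper to 7 mm at the top
- bottle: bystander: small black bottle with a light cap, 27x33x74 mm, standing between housing and board; origin at its foot
- tape_roll: bystander: roll of amber tape, 74 mm across, 19 mm high, lying flat between housing and board; origin at the centre of its underside
- screw_jar: bystander: glass jar of screws with a lid, 70 mm across, 58 mm high, at the left side; origin at its foot

How it is judged:
On the way, in this order (a step that is already met when the one before it is completed fails the run):
1. the board is carried level over the four standoffs, each hole above its own post (horizontal distance between hole_a and post_a below 0.006 m and horizontal distance between hole_b and post_b below 0.006 m and horizontal distance between hole_c and post_c below 0.006 m and horizontal distance between hole_d and post_d below 0.006 m and angle between board's own z axis and vertical below 0.13 rad and z of board in the frame of housing below 0.09 m), for 0.1 s.
2. all four standoffs have clicked: the board is down on the shoulders at every hole (horizontal distance between hole_a and post_a below 0.003 m and z of hole_a in the frame of housing between 0.027 and 0.0316 m and horizontal distance between hole_b and post_b below 0.003 m and z of hole_b in the frame of housing between 0.027 and 0.0316 m and horizontal distance between hole_c and post_c below 0.003 m and z of hole_c in the frame of housing between 0.027 and 0.0316 m and horizontal distance between hole_d and post_d below 0.003 m and z of hole_d in the frame of housing between 0.027 and 0.0316 m), for 0.2 s.
At the end, for the whole second after the job is handed in: Every hole lies within 3 mm sideways of its own post and its underside within 1.6 mm above the shoulder, with the board at rest and let go (all of step 2 and linear speed of board below 0.01 m/s and contact force between the fingers and board below 0.1 N); the robot touches nothing.
It fails at once if the board is pressed on the standoffs' shoulders with more than 40 N (contact force between board and standoffs above 40 N).
It fails at once if the board lies askew by more than 0.15 rad (8.6 degrees) on the posts (horizontal distance between hole_a and post_a below 0.006 m and horizontal distance between hole_b and post_b below 0.006 m and horizontal distance between hole_c and post_c below 0.006 m and horizontal distance between hole_d and post_d below 0.006 m and angle between board's own z axis and vertical above 0.15 rad and contact force between board and housing above 0.3 N).
It fails at once if the bottle is pushed more than 30 mm or knocked over (distance of bottle from where it was at the start of the episode above 0.03 m or angle between bottle's own z axis and vertical above 0.5 rad).
It fails at once if the tape roll is pushed more than 30 mm or knocked over (distance of tape_roll from where it was at the start of the episode above 0.03 m or angle between tape_roll's own z axis and vertical above 0.5 rad).
It fails at once if the screw jar is pushed more than 30 mm or knocked over (distance of screw_jar from where it was at the start of the episode above 0.03 m or angle between screw_jar's own z axis and vertical above 0.5 rad).
It also fails if it takes over 58 s, if anything falls off the work surface, if the arm or the gripper's body presses on something with over 40 N, if the wrist force passes 120 N, or if a joint passes its speed limit or range.

ROBOT

A 7-joint arm with a two-finger parallel gripper is mounted at the origin on a cart in front of the work surface, level with it; the furniture and walls round the work are solid. World frame = base frame: x ahead of the robot, y to its left, z up, the work surface at z = 0. Lengths are in m, angles in rad, forces in N, time in s.
With the tool pointing down it reaches from about 0.4 to 0.85 m from the base axis. Payload 4.4 kg.
Tool frame: the origin (TCP) lies at the very end of the fingers, on their centre line; the grasp point (between the pads) lies 19 mm behind it; z points along the fingers, y is the line along which they close (so a half turn about z gives the same grasp; the last joint's range is limited). The gripper opens to 94 mm and grips with 3 to 60 N. Pads are 16 mm wide; open, the fingers measure 119 mm over their backs; the gripper's body (75 mm by 177 mm) begins 78 mm behind the grasp point.
Start: joints at [1.087, 0.628, 0.038, 1.517, -0.027, 0.996, -0.02], TCP at [0.264, -0.594, 0.205] pointing down, gripper open.
Joint ranges: [-3.06, 3.06], [-0.37, 2.12], [-1.25, 1.32], [0.18, 2.47], [-1.1, 4.24], [0.23, 1.98], [-2.94, 2.94]. Speed limits (rad/s): [2.57, 2.57, 3.14, 3.14, 3.14, 3.14, 3.14].

INTERFACE

Orientations are given as a 3x3 rotation matrix whose columns are the frame's x, y, z axes.
In Python, from workcell import manip gives the robot as it stands. The module is installed in compiled form; this text tells all that it offers.
- The arm moves only by the tool play_rows, never from a script. Its argument "steps" is a list of rows, each an object with "offset": the shift along the tool's x, y, z in mm, a list of three; "dr": the turn, a rotation vector about the tool's x, y, z in rad, a list of three; "fingers": the finger opening in mm, from 0 to 94. A call has 1 to 5 rows; each row shifts and turns the commanded pose from where the row before left it, along the tool's axes as they then stand; what a row does not reach is not made up. A row lasts 1/10 s, in which the tool goes at most 50 mm and 8.59 degrees, less where a joint would pass 70% of its speed; a pose out of reach is approached as far as the arm can. A call with a gripper value outside its range is refused whole. The fingers move at their own pace and stop on an object; "squeeze" is the grip in N (left out, the last holds). Time passes only in rows, so rows that do not move let the fingers close. It gives the time, the measured TCP pose, the force, the opening and the grip force at its end, in the units of the state.
- manip.observe(): the state, without advancing time (a new reading comes with each control period).
- manip.snapshot(name): name is "side" or "top" or "wrist"; returns (picture, depth): 384x512x3 uint8, red, green, blue; 384x512 float32, m along the optical axis (not along the pixel's ray), 0 where there is no reading.
- manip.get_calibration(name): a dict with "camera_matrix" (3x3 intrinsics, pixels), "T" (4x4, takes a point from camera to world coordinates); the wrist camera has in their place "mount" (4x4, takes a point from camera to tool coordinates, whose origin is the TCP and whose axes are the flange's). Camera axes: x right, y down, z forward; pixel columns grow to the right and rows downward; lengths in m; the calibration is good to about 2 mm. A picture is of the moment at which its call begins: read the wrist's pose just before it. get_calibration takes no time and is no camera call.
- manip.job_done(): hands the job in; it is judged then, once.
Trained networks look in the newest picture that a camera, given by its name, has taken for a name from the list of things; names that differ only in an ending like _2 or _b are one class to them, and where a whole thing is asked for, a point or a joint stands for the part that bears it (a point fixed in the world has none). Each returns a list of dicts, best first, with "score" (0 to 1); they miss things now and then, are a little off and sometimes report something else, mostly with a low value. They report only what shows in the picture. A call takes as long as a camera call.
- manip.look_for(camera, name): "xyz" ([x, y, z] in m, in the coordinates of the camera as it stood for that picture, good to about 4 mm: the middle of the surface that is visible of it).
The state is a dict: "t": time; "joint_positions": joint angles; "joint_velocities": joint speeds; "effort": joint torques, N m; "position": TCP position; "tool_rot": TCP orientation; "ft_force": force on the tool from outside, world axes, zero at the start; "ft_torque": the same for the moment, N m; "finger_gap": finger opening in m; "grip_force": force on a finger pad.
Only numpy, scipy, OpenCV 4.12 (cv2) and the standard library are available. Lean on these libraries where they do the work, as an engineer would, in place of code of your own. Each camera call takes 0.05 s, during which the arm holds its last target. There are 200 camera calls.

## Working session

There is one attempt and no reset: what is moved stays moved. The work goes in short steps, Python scripts to look and compute and a tool call to move; the robot and the scene stay as the last step left them, time stands still between calls to the robot, and variables do not carry over. Pictures are saved under pics/ and viewed, at most 10 in all, crops included, and the job is handed in when it is done.

Besides the shell and the picture viewer there is one more tool, called after "Call:" by a JSON object that holds its "method" and its "body", one argument or row to a line. play_rows: Moves the arm, as the interface text tells. Its arguments: {"type":"object","properties":{"steps":{"type":"array"},"squeeze":{"type":"number"}},"required":["steps"]}

```bash
mkdir -p pics; cat > h.py <<'E'
import numpy as np, cv2
from workcell import manip
def cam(name):
    c=manip.get_calibration(name); K=np.array(c["camera_matrix"])
    if name=="wrist":
        s=manip.observe(); W=np.eye(4); W[:3,:3]=s["tool_rot"]; W[:3,3]=s["position"]; T=W@np.array(c["mount"])
    else: T=np.array(c["T"])
    return K,T
def shot(name,f=None):
    K,T=cam(name); p,d=manip.snapshot(name)
    if f: cv2.imwrite("pics/"+f,p[:,:,::-1])
    v,u=np.mgrid[:384,:512]; X=np.stack([(u-K[0,2])*d/K[0,0],(v-K[1,2])*d/K[1,1],d],-1)
    W=X@T[:3,:3].T+T[:3,3]; W[d==0]=np.nan
    return p,d,W,T
def find(name,things,T):
    for n in things:
        r=manip.look_for(name,n)
        print(name,n,[(np.round(T[:3,:3]@np.array(q["xyz"])+T[:3,3],3).tolist(),round(q["score"],2)) for q in r[:2]])
E
python3 - <<'E'
from h import *
s=manip.observe(); print(s["position"],np.round(s["tool_rot"],3).tolist(),s["ft_force"],s["t"])
for c in("top","side"):
    p,d,W,T=shot(c,c+"1.png"); np.savez(c+"1.npz",p=p,d=d,W=W)
    print(c,np.round(T,3).tolist())
    if c=="top": find(c,["heat_sink_top","hole_a","hole_b","hole_c","hole_d","post_a","post_b","post_c","post_d","bottle","tape_roll","screw_jar","end_ab","end_cd"],T)
print(manip.get_calibration("wrist"))
E
```

```text
[ 0.26345258 -0.59350331  0.20457579] [[0.914, 0.406, -0.001], [0.406, -0.914, 0.002], [-0.0, -0.002, -1.0]] [-0.28631503 -0.45597403 -0.33464763] 0.0
top [[0.008, -0.991, 0.135, 0.339], [-1.0, -0.006, 0.013, 0.102], [-0.012, -0.135, -0.991, 1.113], [0.0, 0.0, 0.0, 1.0]]
top heat_sink_top [([0.462, 0.184, 0.003], 0.82)]
top hole_a [([0.462, 0.181, 0.004], 0.82), ([0.492, -0.195, 0.028], 0.72)]
top hole_b [([0.462, 0.181, 0.004], 0.82), ([0.492, -0.195, 0.028], 0.72)]
top hole_c [([0.462, 0.181, 0.004], 0.82), ([0.492, -0.195, 0.028], 0.72)]
top hole_d [([0.462, 0.181, 0.004], 0.82), ([0.492, -0.195, 0.028], 0.72)]
top post_a [([0.492, -0.197, 0.034], 0.56)]
top post_b [([0.492, -0.197, 0.034], 0.56)]
top post_c [([0.492, -0.197, 0.034], 0.56)]
top post_d [([0.492, -0.197, 0.034], 0.56)]
top bottle [([0.466, 0.183, 0.003], 0.74), ([0.575, 0.01, 0.055], 0.43)]
top tape_roll [([0.44, 0.012, 0.018], 0.74), ([0.462, 0.18, 0.004], 0.31)]
top screw_jar [([0.484, 0.459, 0.059], 0.93), ([0.465, 0.182, 0.007], 0.18)]
top end_ab [([0.467, 0.18, 0.0], 0.79)]
top end_cd [([0.469, 0.181, 0.004], 0.81)]
side [[0.996, 0.069, -0.052, 0.546], [0.085, -0.658, 0.749, -0.679], [0.018, -0.75, -0.661, 0.743], [0.0, 0.0, 0.0, 1.0]]
{'camera_matrix': array([[295.40289475,   0.        , 252.77859551],
       [  0.        , 295.40289475, 195.87709592],
       [  0.        ,   0.        ,   1.        ]]), 'mount': array([[-9.00791452e-05, -9.65100306e-01, -2.61880489e-01,
         7.53164323e-02],
       [ 9.99999887e-01,  3.53349450e-05, -4.74189206e-04,
        -1.13711520e-03],
       [ 4.66893681e-04, -2.61880502e-01,  9.65100194e-01,
        -1.79217124e-01],
       [ 0.00000000e+00,  0.00000000e+00,  0.00000000e+00,
         1.00000000e+00]])}
```

View pics/top1.png

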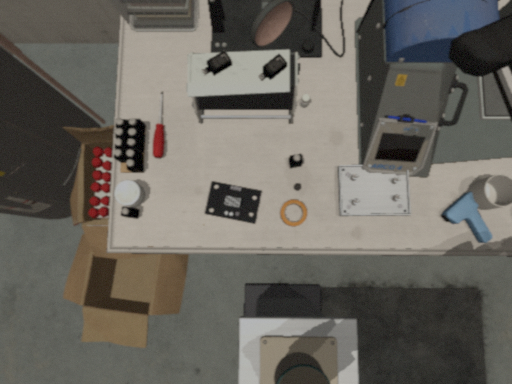

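```bash
python3 - <<'E'
import numpy as np,cv2
z=np.load("top1.npz");W=z["W"];p=z["p"].astype(int)
def comp(m,lab):
    n,l,st,c=cv2.connectedComponentsWithStats(m.astype(np.uint8))
    for i in range(1,n):
        if st[i,4]>15:
            P=W[l==i]; r=cv2.minAreaRect((P[:,:2]*1000).astype(np.float32)); print(lab,st[i].tolist(),np.round(np.nanmedian(P,0),4).tolist(),r)
x,y,zz=W[...,0],W[...,1],W[...,2]
b=(abs(x-.462)<.13)&(abs(y-.18)<.13)
comp(b&(zz>.022)&(zz<.045),"sink")
comp(b&(p.sum(-1)<150)&(zz<.02),"board")
h=(abs(x-.492)<.14)&(abs(y+.195)<.14)
print(np.round(np.nanpercentile(zz[h],[5,25,50,75,90,95,99]),4))
comp(h&(p.min(-1)>200),"white")
comp(h&(zz>.02)&(zz<.1),"tray")
E
```

```text
sink [227, 196, 13, 11, 65] [0.4651, 0.1792, 0.0317] ((464.9344177246094, 180.0085906982422), (33.37449264526367, 23.579469680786133), 77.95442962646484)
board [206, 182, 54, 41, 1099] [0.4653, 0.1782, 0.0041] ((465.5943298339844, 181.49798583984375), (138.97390747070312, 90.2066879272461), 79.39920806884766)
[-0.0019  0.0008  0.0257  0.0365  0.0892  0.111   0.1273]
tray [337, 136, 92, 80, 5063] [0.5261, -0.219, 0.0305] ((530.4271850585938, -222.4017333984375), (203.81300354003906, 225.26084899902344), 0.5966252684593201)
```

Picture: board at px (233,201) and yaw about -10°. Tray is at (373,190), bottle (295,160), tape (293,212), jar (128,193). Turning the tool and going over the housing for a close look.

Call:
{"method": "play_rows", "body": {
  "steps": [
    {"offset":[0,0,-10],"dr":[0,0,-0.144],"fingers":94},
    {"offset":[0,0,-10],"dr":[0,0,-0.144],"fingers":94},
    {"offset":[0,0,-10],"dr":[0,0,-0.144],"fingers":94},
    {"offset":[0,0,-10],"dr":[0,0,-0.144],"fingers":94},
    {"offset":[0,0,-10],"dr":[0,0,-0.144],"fingers":94}
  ]
}}

```text
t: 1.3
position: [0.2637, -0.5941, 0.2559]
tool_rot: [[0.414, 0.91, -0.0], [0.91, -0.414, -0.0], [-0.0, -0.0, -1.0]]
ft_force: [-0.1, 0.0, -0.1]
finger_gap: 0.0941
grip_force: 0.0
```

Call:
{"method": "play_rows", "body": {
  "steps": [
    {"offset":[0,0,0],"dr":[0,0,-0.144],"fingers":94},
    {"offset":[0,0,0],"dr":[0,0,-0.144],"fingers":94},
    {"offset":[0,0,0],"dr":[0,0,-0.144],"fingers":94},
    {"offset":[39,20,0],"dr":[0,0,0],"fingers":94},
    {"offset":[39,20,0],"dr":[0,0,0],"fingers":94}
  ]
}}

```text
t: 1.8
position: [0.3032, -0.5161, 0.255]
tool_rot: [[0.004, 1.0, 0.0], [1.0, -0.004, 0.0], [0.0, 0.0, -1.0]]
ft_force: [2.6, 0.4, -0.1]
finger_gap: 0.0941
grip_force: 0.0
```

Call:
{"method": "play_rows", "body": {
  "steps": [
    {"offset":[39,20,0],"dr":[0,0,0],"fingers":94},
    {"offset":[39,20,0],"dr":[0,0,0],"fingers":94},
    {"offset":[39,20,0],"dr":[0,0,0],"fingers":94},
    {"offset":[39,20,0],"dr":[0,0,0],"fingers":94},
    {"offset":[39,20,0],"dr":[0,0,0],"fingers":94}
  ]
}}

```text
t: 2.3
position: [0.4046, -0.3198, 0.2558]
tool_rot: [[0.001, 1.0, 0.001], [1.0, -0.001, -0.001], [-0.001, 0.001, -1.0]]
ft_force: [0.6, 0.4, 0.2]
finger_gap: 0.0942
grip_force: 0.0
```

Call:
{"method": "play_rows", "body": {
  "steps": [
    {"offset":[39,20,0],"dr":[0,0,0],"fingers":94},
    {"offset":[39,20,0],"dr":[0,0,0],"fingers":94},
    {"offset":[39,20,0],"dr":[0,0,0],"fingers":94},
    {"offset":[0,0,0],"dr":[0,0,0],"fingers":94}
  ]
}}

```text
t: 2.7
position: [0.4675, -0.1975, 0.2562]
tool_rot: [[-0.009, 1.0, 0.003], [1.0, 0.009, 0.003], [0.003, 0.003, -1.0]]
ft_force: [0.6, 0.7, 0.2]
finger_gap: 0.0939
grip_force: 0.0
```

```bash
python3 - <<'E'
from h import *
s=manip.observe(); print(s["position"],np.round(s["tool_rot"],3).tolist(),s["t"],np.round(s["joint_positions"],2))
p,d,W,T=shot("wrist","w1.png"); np.savez("w1.npz",p=p,d=d,W=W,T=T)
E
```

```text
[ 0.46750343 -0.19746007  0.25617792] [[-0.009, 1.0, 0.003], [1.0, 0.009, 0.003], [0.003, 0.003, -1.0]] 2.7 [ 0.61  0.38 -0.36  1.84  0.16  0.95  0.19]
```

View pics/w1.png

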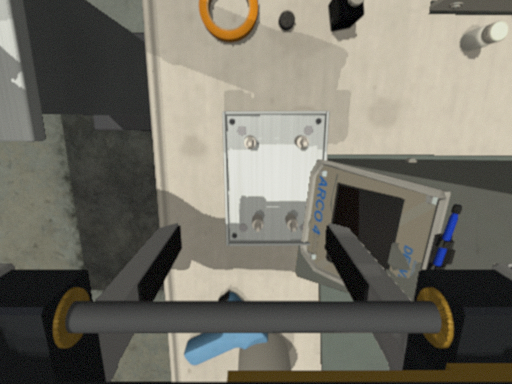

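The picture shows the tray from (225,112) to (327,243), with posts B (251,143), A (303,143), C (258,222), D (292,222). I'll fit the posts from the depth.

```bash
cat > fit.py <<'E'
import numpy as np,cv2
def umeyama2(src,dst):
    a=src-src.mean(0);b=dst-dst.mean(0);H=a.T@b
    th=np.arctan2(H[0,1]-H[1,0],H[0,0]+H[1,1]);R=np.array([[np.cos(th),-np.sin(th)],[np.sin(th),np.cos(th)]])
    t=dst.mean(0)-R@src.mean(0);return th,t,np.linalg.norm(dst-(src@R.T+t),axis=1)
HO=np.array([[34,56],[-34,56],[-24,-56],[24,-56]])/1000.
E
python3 - <<'E'
import numpy as np,cv2
from fit import *
z=np.load("w1.npz");W=z["W"];p=z["p"]
box=np.zeros((384,512),bool);box[116:240,228:318]=1
zz=W[...,2]; print(np.nanpercentile(zz[box],[5,25,50,75,95,98]).round(4))
rim=np.concatenate([zz[112:242,225],zz[112:242,226],zz[112,230:320]]);print("rim",np.nanpercentile(rim,[10,30,50,70,90]).round(4))
g=cv2.cvtColor(p,cv2.COLOR_RGB2GRAY)
D=[]
for u,v in[(303,143),(251,143),(258,222),(292,222)]:
    sl=np.s_[v-13:v+14,u-13:u+14];P=W[sl].reshape(-1,3);base=np.nanmedian(zz[box])
    m=P[:,2]>base+.012;Q=P[m];t=np.nanpercentile(Q[:,2],97) if len(Q) else np.nan
    hi=Q[Q[:,2]>t-.006];print(u,v,len(Q),np.round(Q.mean(0),4),"top",np.round(t,4),len(hi),hi.mean(0).round(4),np.histogram(Q[:,2]-base,np.arange(.01,.06,.004))[0]);D.append(hi.mean(0)[:2])
th,t,e=umeyama2(HO,np.array(D));print(th,t,e)
c=cv2.resize(p[100:250,215:335],None,fx=5,fy=4*1,interpolation=cv2.INTER_CUBIC) if 0 else cv2.resize(p[105:250,215:335],None,fx=4,fy=4,interpolation=cv2.INTER_CUBIC)
cv2.imwrite("pics/w1c.png",c[:,:,::-1])
E
```

```text
[0.0255 0.0263 0.0269 0.0277 0.042  0.0601]
rim [0.0265 0.0356 0.0362 0.0367 0.0373]
303 143 139 [ 0.5283 -0.1496  0.0587] top 0.0699 48 [ 0.5297 -0.1505  0.068 ] [ 2  3  6 33 23 13 13 31 15  0  0  0]
251 143 128 [ 0.4623 -0.1509  0.0588] top 0.0705 45 [ 0.4623 -0.1513  0.068 ] [ 0  2  3 40 22  7 11 27 16  0  0  0]
258 222 132 [ 0.4735 -0.2601  0.0564] top 0.0693 39 [ 0.4737 -0.2618  0.0676] [ 3 10 10 37 17  8 11 27  9  0  0  0]
292 222 141 [ 0.5206 -0.2597  0.0562] top 0.0697 39 [ 0.5215 -0.2612  0.0677] [ 5 13 10 36 18 10 15 23 11  0  0  0]
0.014215815125836313 [ 0.49682232 -0.20620221] [0.00081593 0.00069055 0.00073839 0.00064072]
```

View pics/w1c.png

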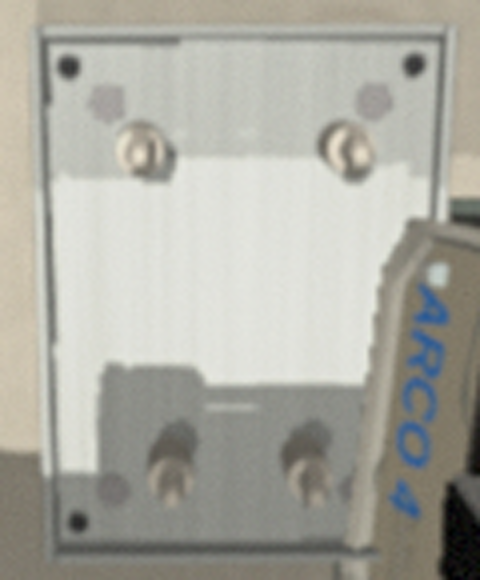

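Call:
{"method": "play_rows", "body": {
  "steps": [
    {"offset":[47,0,0],"dr":[0,0,0],"fingers":94},
    {"offset":[47,0,0],"dr":[0,0,0],"fingers":94},
    {"offset":[47,0,0],"dr":[0,0,0],"fingers":94},
    {"offset":[47,0,0],"dr":[0,0,0],"fingers":94},
    {"offset":[47,0,0],"dr":[0,0,0],"fingers":94}
  ]
}}

```text
t: 3.25
position: [0.4643, 0.0305, 0.2557]
tool_rot: [[0.004, 1.0, 0.001], [1.0, -0.004, -0.001], [-0.001, 0.001, -1.0]]
ft_force: [0.2, 0.3, 0.2]
finger_gap: 0.094
grip_force: 0.0
```

Call:
{"method": "play_rows", "body": {
  "steps": [
    {"offset":[47,0,0],"dr":[0,0,0],"fingers":94},
    {"offset":[47,0,10],"dr":[0,0,0],"fingers":94},
    {"offset":[47,0,20],"dr":[0,0,0.095],"fingers":94},
    {"offset":[0,0,20],"dr":[0,0,0.095],"fingers":94},
    {"offset":[0,0,0],"dr":[0,0,0],"fingers":94}
  ]
}}

```text
t: 3.75
position: [0.4632, 0.1696, 0.2039]
tool_rot: [[0.189, 0.982, -0.004], [0.982, -0.189, -0.003], [-0.004, -0.004, -1.0]]
ft_force: [-0.4, -1.1, 0.0]
finger_gap: 0.0937
grip_force: 0.0
```

```bash
python3 - <<'E'
from h import *
z=np.load("w1.npz");W0=z["W"];q=W0[(W0[...,2]>.06)&(abs(W0[...,1]+.2)<.13)&(W0[...,0]>.535)&(W0[...,0]<.7)]
for lo,hi in((.06,.08),(.08,.1),(.1,.15)):
    a=q[(q[:,2]>lo)&(q[:,2]<hi)];print("case",lo,len(a),np.percentile(a[:,0],[0,2,10]).round(3) if len(a) else "", a[:,2].max().round(3) if len(a) else "")
s=manip.observe(); print(s["position"],np.round(s["tool_rot"],3).tolist(),s["t"])
p,d,W,T=shot("wrist","w2.png"); np.savez("w2.npz",p=p,d=d,W=W,T=T)
find("wrist",["heat_sink_top"],T)
E
```

```text
case 0.06 1549 [0.565 0.57  0.575] 0.08
case 0.08 1665 [0.58  0.59  0.593] 0.1
case 0.1 6759 [0.603 0.607 0.613] 0.15
[0.46315319 0.16961859 0.20386944] [[0.189, 0.982, -0.004], [0.982, -0.189, -0.003], [-0.004, -0.004, -1.0]] 3.75
wrist heat_sink_top [([0.463, 0.19, 0.006], 0.76)]
```

View pics/w2.png

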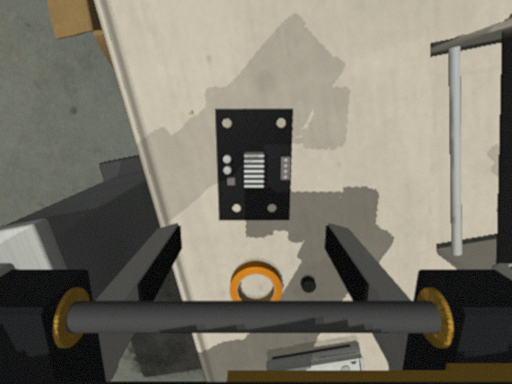

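Board seen with holes B (227,123), A (281,123), C (237,209), D (272,208), heat sink (254,170), terminal strip on the +x side.

```bash
cat > holes.py <<'E'
import numpy as np,cv2
from fit import *
def holes(p,T,K,px,zp):
    g=cv2.cvtColor(p,cv2.COLOR_RGB2GRAY).astype(float);out=[]
    for u,v in px:
        s=g[v-8:v+9,u-8:u+9];w=np.clip(s-s.min()-.4*(s.max()-s.min()),0,None)
        n,l=cv2.connectedComponents((w>0).astype(np.uint8));k=l[8,8]
        w=w*(l==k) if k else w
        yy,xx=np.mgrid[-8:9,-8:9];c=[u+(w*xx).sum()/w.sum(),v+(w*yy).sum()/w.sum()]
        r=T[:3,:3]@np.array([(c[0]-K[0,2])/K[0,0],(c[1]-K[1,2])/K[1,1],1]);out.append(T[:3,3]+r*(zp-T[2,3])/r[2])
    return np.array(out)
E
python3 - <<'E'
from h import *;from holes import *
z=np.load("w2.npz");K=np.array(manip.get_calibration("wrist")["camera_matrix"]);W=z["W"]
H=holes(z["p"],z["T"],K,[(281,123),(227,123),(237,209),(272,208)],.0015)
th,t,e=umeyama2(HO,H[:,:2]);print(H.round(4).tolist(),th,t,e)
sk=W[150:190,240:268];m=(sk[...,2]>.022);Q=sk[m];print(np.median(sk[m],0),m.sum(),cv2.minAreaRect((Q[:,:2]*1000).astype(np.float32)))
s=manip.observe();R=np.array(s["tool_rot"]);d=np.array([t[0],t[1],.0125])-s["position"];print("tool shift",R.T@d*1000,"tool y ang",np.arctan2(R[1,1],R[0,1]))
E
```

```text
[[0.5082, 0.2302, 0.0015], [0.4413, 0.2427, 0.0015], [0.4305, 0.131, 0.0015], [0.4775, 0.1221, 0.0015]] -0.18639579773878598 [0.46440249 0.18149775] [8.58458641e-05 1.85795966e-04 1.49131220e-04 1.38844449e-04]
[0.46398873 0.18234545 0.02998632] 486 ((464.2634582519531, 182.32925415039062), (39.931400299072266, 23.42848014831543), 79.22199249267578)
tool shift [ 12.66131218  -2.88179516 193.43758482] tool y ang -0.19126365890250488
```

Call:
{"method": "play_rows", "body": {
  "steps": [
    {"offset":[12.7,-2.9,20],"dr":[0,0,-0.005],"fingers":50},
    {"offset":[0,0,40],"dr":[0,0,0],"fingers":50},
    {"offset":[0,0,40],"dr":[0,0,0],"fingers":50},
    {"offset":[0,0,35],"dr":[0,0,0],"fingers":50},
    {"offset":[0,0,0],"dr":[0,0,0],"fingers":50}
  ]
}}

```text
t: 4.35
position: [0.4627, 0.1806, 0.0686]
tool_rot: [[0.186, 0.982, -0.005], [0.982, -0.186, -0.004], [-0.004, -0.005, -1.0]]
ft_force: [-0.5, -0.4, -0.3]
finger_gap: 0.0573
grip_force: 0.0
```

Call:
{"method": "play_rows", "body": {
  "steps": [
    {"offset":[1.2,1.5,20],"dr":[-0.004,0.005,0],"fingers":50},
    {"offset":[0,0,20],"dr":[0,0,0],"fingers":50},
    {"offset":[0,0,19],"dr":[0,0,0],"fingers":50},
    {"offset":[0,0,0],"dr":[0,0,0],"fingers":50}
  ]
}}

```text
t: 4.75
position: [0.467, 0.1837, 0.0124]
tool_rot: [[0.186, 0.983, 0.005], [0.983, -0.186, 0.003], [0.004, 0.005, -1.0]]
ft_force: [-0.3, -0.1, 0.6]
finger_gap: 0.05
grip_force: 0.0
```

Call:
{"method": "play_rows", "body": {
  "steps": [
    {"offset":[0,0,0],"dr":[0,0,0],"fingers":20},
    {"offset":[0,0,0],"dr":[0,0,0],"fingers":20},
    {"offset":[0,0,0],"dr":[0,0,0],"fingers":20},
    {"offset":[0,0,0],"dr":[0,0,0],"fingers":20},
    {"offset":[0,0,0],"dr":[0,0,0],"fingers":20}
  ],
  "squeeze": 25
}}

```text
t: 5.25
position: [0.4667, 0.1849, 0.013]
tool_rot: [[0.185, 0.983, 0.006], [0.983, -0.185, 0.005], [0.006, 0.005, -1.0]]
ft_force: [-0.3, -0.5, 7.4]
finger_gap: 0.0243
grip_force: 25.0
```

Call:
{"method": "play_rows", "body": {
  "steps": [
    {"offset":[0,0,-10],"dr":[0,0,0],"fingers":20},
    {"offset":[0,0,-30],"dr":[0,0,0],"fingers":20},
    {"offset":[0,0,-40],"dr":[0,0,0],"fingers":20},
    {"offset":[0,0,-40],"dr":[0,0,0],"fingers":20},
    {"offset":[0,0,-20],"dr":[0,0,0],"fingers":20}
  ]
}}

```text
t: 5.75
position: [0.4662, 0.1849, 0.1554]
tool_rot: [[0.185, 0.983, 0.008], [0.983, -0.185, 0.006], [0.007, 0.007, -1.0]]
ft_force: [1.2, 0.3, -2.6]
finger_gap: 0.0239
grip_force: 25.0
```

Call:
{"method": "play_rows", "body": {
  "steps": [
    {"offset":[0,0,0],"dr":[0,0,0],"fingers":20},
    {"offset":[0,0,0],"dr":[0,0,0],"fingers":20}
  ]
}}

```text
t: 5.95
position: [0.4649, 0.1838, 0.1518]
tool_rot: [[0.185, 0.983, 0.005], [0.983, -0.185, 0.004], [0.005, 0.004, -1.0]]
ft_force: [0.4, -0.3, -1.5]
finger_gap: 0.0237
grip_force: 25.0
```

```bash
python3 - <<'E'
from h import *
s=manip.observe(); print(s["position"],np.round(s["tool_rot"],4).tolist(),s["t"],s["ft_force"])
p,d,W,T=shot("wrist","w3.png"); np.savez("w3.npz",p=p,d=d,W=W,T=T)
E
```

```text
[0.46492695 0.18375956 0.15176413] [[0.1851, 0.9827, 0.0047], [0.9827, -0.1851, 0.0038], [0.0046, 0.004, -1.0]] 5.95 [ 0.37672692 -0.3023855  -1.46454837]
```

View pics/w3.png

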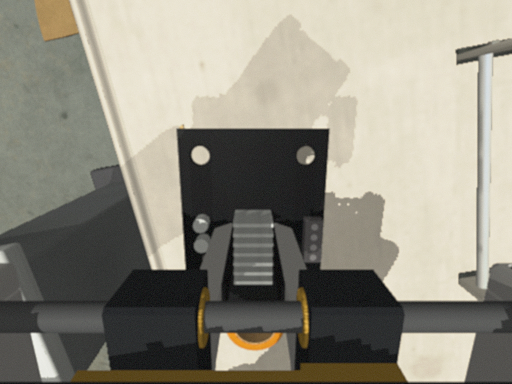

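Board is held; holes B (201,155) and A (305,155) are visible, C/D are behind the gripper. I'll measure the board in the tool frame.

```bash
cat > inhand.py <<'E'
from h import *;from fit import *
def inhand(f):
    z=np.load(f);K=np.array(manip.get_calibration("wrist")["camera_matrix"]);M=np.array(manip.get_calibration("wrist")["mount"]);p,d=z["p"],z["d"]
    g=cv2.cvtColor(p,cv2.COLOR_RGB2GRAY)
    def ray(u,v): return np.array([(u-K[0,2])/K[0,0],(v-K[1,2])/K[1,1],1.])
    v,u=np.mgrid[384*0:384,0:512];m=np.zeros((384,512),bool);m[133:205,186:324]=1;m&=(g<45)&(d>0)
    P=np.stack([(u-K[0,2])*d/K[0,0],(v-K[1,2])*d/K[1,1],d],-1)[m]@M[:3,:3].T+M[:3,3]
    med=np.median(P[:,2]);P=P[abs(P[:,2]-med)<.015]
    n=np.linalg.lstsq(np.c_[P[:,:2],np.ones(len(P))],P[:,2],rcond=None)[0]
    print("plane z=ax+by+c (tool)",n.round(4),len(P),"rms",np.std(P[:,2]-np.c_[P[:,:2],np.ones(len(P))]@n))
    out=[]
    for cu,cv_ in((305,155),(201,155)):
        s=(g[cv_-16:cv_+17,cu-16:cu+17]>60).astype(np.uint8)
        k,l,st,c=cv2.connectedComponentsWithStats(s);i=l[16,16];print("blob",st[i],c[i]+[cu-16,cv_-16])
        r=M[:3,:3]@ray(*(c[i]+[cu-16,cv_-16]));o=M[:3,3]
        # plane mid of plate: z = ax+by+c+0.0015
        t=(n[0]*o[0]+n[1]*o[1]+n[2]+.0015-o[2])/(r[2]-n[0]*r[0]-n[1]*r[1]);out.append(o+t*r)
    A,B=out;ex=(A-B)/np.linalg.norm(A-B);print("A,B tool mm",(A*1000).round(1),(B*1000).round(1),"AB",np.linalg.norm(A-B)*1000)
    # board frame in tool: x along tool +y, y along tool +x
    yaw=np.arctan2(ex[0],ex[1]);ey=np.array([ex[1],-ex[0]]);c=((A+B)/2)[:2]-.056*ey
    print("centre tool mm",c*1000,"yaw (board x vs tool y)",yaw,"plate top below TCP",(n[0]*c[0]+n[1]*c[1]+n[2])*1000)
inhand_=inhand
E
python3 -c "
from inhand import *
inhand('w3.npz')"
```

```text
plane z=ax+by+c (tool) [0.0046 0.0037 0.0101] 9020 rms 0.0006368973226263167
blob [  7   7  19  19 285] [305.22105263 155.06666667]
blob [  6   6  20  21 319] [200.14420063 154.78056426]
A,B tool mm [52.1 32.5 12. ] [ 52.3 -35.3  11.7] AB 67.86948964679083
centre tool mm [-3.76244938 -1.58067234] yaw (board x vs tool y) -0.0032769402902361683 plate top below TCP 10.097997104373713
```

```bash
python3 - <<'E'
import numpy as np
from fit import *
z=np.load("w1.npz");W=z["W"];x,y,zz=W[...,0],W[...,1],W[...,2]
print("rim px rows/cols")
m=(zz>.0335)&(zz<.040)
# edges; half-pixel at range
T=z["T"];px=(T[2,3]-.0365)/295.4;print("mm/px",px*1000)
L=[];R=[];Tp=[];B=[]
for r in range(125,235):
    c=np.where(m[r,215:240])[0];
    if len(c): L.append(W[r,215+c[0],:2]-[px/2,0])
    if r<155:
        c=np.where(m[r,310:340])[0]
        if len(c): R.append(W[r,310+c[-1],:2]+[px/2,0])
for u in range(235,310):
    c=np.where(m[100:125,u])[0]
    if len(c): Tp.append(W[100+c[0],u,:2]+[0,px/2])
    c=np.where(m[232:255,u])[0]
    if len(c): B.append(W[232+c[-1],u,:2]-[0,px/2])
L,R,Tp,B=map(np.array,(L,R,Tp,B))
for n,a,i in(("L",L,1),("R",R,1),("T",Tp,0),("B",B,0)):
    f=np.polyfit(a[:,i],a[:,1-i],1);e=a[:,1-i]-np.polyval(f,a[:,i]);k=abs(e)<.002;f=np.polyfit(a[k,i],a[k,1-i],1);print(n,len(a),k.sum(),f.round(4),"at centre",np.polyval(f,-.2065 if i else .497).round(4))
D=[]
for u,v in[(303,143),(251,143),(258,222),(292,222)]:
    P=W[v-13:v+14,u-13:u+14].reshape(-1,3);q=P[P[:,2]>.0675];D.append(np.median(q,0)[:2]);print(len(q),q.mean(0).round(4))
print(umeyama2(HO,np.array(D)))
E
```

```text
rim px rows/cols
mm/px 1.3511151230737857
L 110 110 [-0.0144  0.4242] at centre 0.4272
R 30 30 [-0.0081  0.5647] at centre 0.5664
T 75 75 [ 0.0093 -0.1163] at centre -0.1117
B 75 37 [-0.0027 -0.3002] at centre -0.3015
32 [ 0.53   -0.1505  0.0691]
27 [ 0.4625 -0.1515  0.0693]
26 [ 0.4742 -0.2626  0.0687]
23 [ 0.5216 -0.2621  0.069 ]
(np.float64(0.014618901259244801), array([ 0.49738032, -0.20638426]), array([0.00066581, 0.00051675, 0.00021268, 0.00068411]))
```

Call:
{"method": "play_rows", "body": {
  "steps": [
    {"offset":[0,0,0],"dr":[0,0,-0.102],"fingers":20},
    {"offset":[0,0,0],"dr":[0,0,-0.102],"fingers":20},
    {"offset":[-20,2.7,0],"dr":[0,0,0],"fingers":20},
    {"offset":[-38,2.7,0],"dr":[0,0,0],"fingers":20},
    {"offset":[-38,2.7,0],"dr":[0,0,0],"fingers":20}
  ]
}}

```text
t: 6.5
position: [0.4738, 0.0877, 0.1497]
tool_rot: [[-0.02, 1.0, 0.001], [1.0, 0.02, 0.004], [0.004, 0.001, -1.0]]
ft_force: [0.4, -1.3, -1.6]
finger_gap: 0.0239
grip_force: 25.0
```

Call:
{"method": "play_rows", "body": {
  "steps": [
    {"offset":[-40,2.7,0],"dr":[0,0,0],"fingers":20},
    {"offset":[-40,2.7,0],"dr":[0,0,0],"fingers":20},
    {"offset":[-40,2.7,0],"dr":[0,0,0],"fingers":20},
    {"offset":[-40,2.7,0],"dr":[0,0,0],"fingers":20},
    {"offset":[-40,2.7,0],"dr":[0,0,0],"fingers":20}
  ]
}}

```text
t: 7.0
position: [0.4908, -0.1127, 0.1489]
tool_rot: [[-0.018, 1.0, 0.001], [1.0, 0.018, 0.005], [0.005, 0.001, -1.0]]
ft_force: [-0.1, 0.9, -2.0]
finger_gap: 0.0237
grip_force: 25.0
```

Call:
{"method": "play_rows", "body": {
  "steps": [
    {"offset":[-40,2.7,0],"dr":[0,0,0],"fingers":20},
    {"offset":[-30,2.7,0],"dr":[0,0,0],"fingers":20},
    {"offset":[-21,2.7,0],"dr":[0,0,0],"fingers":20},
    {"offset":[0,0,0],"dr":[0,0,0],"fingers":20},
    {"offset":[0,0,0],"dr":[0,0,0],"fingers":20}
  ]
}}

```text
t: 7.5
position: [0.5008, -0.2012, 0.1488]
tool_rot: [[-0.018, 1.0, 0.002], [1.0, 0.018, 0.006], [0.006, 0.002, -1.0]]
ft_force: [-0.1, 0.5, -2.5]
finger_gap: 0.0238
grip_force: 25.0
```

```bash
cat > go.py <<'E'
from h import *
def go(x,y,z,phi):
    s=manip.observe();R=np.array(s["tool_rot"]);d=np.array([x,y,z])-s["position"]
    c,n=np.cos(phi),np.sin(phi);G=np.array([[-n,c,0],[c,n,0],[0,0,-1.]]) # cols: x=(-n,c,0), y=(c,n,0)
    rv=cv2.Rodrigues(R.T@G)[0].ravel()
    print("t",round(s["t"],2),"pos",np.round(s["position"],4),"F",np.round(s["ft_force"],1),"offset mm",np.round(R.T@d*1000,1),"dr",rv.round(4))
E
python3 -c "
from go import *
go(.4985,-.2029,.152,.0175)"
```

```text
t 7.5 pos [ 0.5008 -0.2012  0.1488] F [-0.1  0.5 -2.5] offset mm [-1.7 -2.3 -3.2] dr [ 0.002  -0.0063  0.0002]
```

Call:
{"method": "play_rows", "body": {
  "steps": [
    {"offset":[-1.7,-2.3,15],"dr":[0,0,0],"fingers":20},
    {"offset":[0,0,20],"dr":[0,0,0],"fingers":20},
    {"offset":[0,0,18],"dr":[0,0,0],"fingers":20},
    {"offset":[0,0,0],"dr":[0,0,0],"fingers":20},
    {"offset":[0,0,0],"dr":[0,0,0],"fingers":20}
  ]
}}

```text
t: 8.0
position: [0.4998, -0.2019, 0.0973]
tool_rot: [[-0.02, 1.0, 0.004], [1.0, 0.02, 0.005], [0.005, 0.004, -1.0]]
ft_force: [0.3, -0.9, -1.9]
finger_gap: 0.0239
grip_force: 25.0
```

```bash
python3 - <<'E'
from go import *
go(.4985,-.2029,.091,.0175)
p,d,W,T=shot("wrist"); np.savez("w4.npz",p=p,d=d,W=W,T=T)
p2,d,W,T=shot("side");np.savez("s4.npz",p=p2,d=d,W=W,T=T)
K=np.array(manip.get_calibration("side")["camera_matrix"]);q=K@(T[:3,:3].T@(np.array([.497,-.207,.07])-T[:3,3]));u,v=(q[:2]/q[2]).astype(int);print(u,v)
a=cv2.resize(p2[max(v-60,0):v+60,max(u-80,0):u+80],(640,480),interpolation=cv2.INTER_CUBIC)
cv2.imwrite("pics/s4.png",a[:,:,::-1])
E
```

```text
t 8.0 pos [ 0.4998 -0.2019  0.0973] F [ 0.3 -0.9 -1.9] offset mm [-1.  -1.4  6.3] dr [ 0.0039 -0.0053  0.0029]
237 278
```

View pics/s4.png

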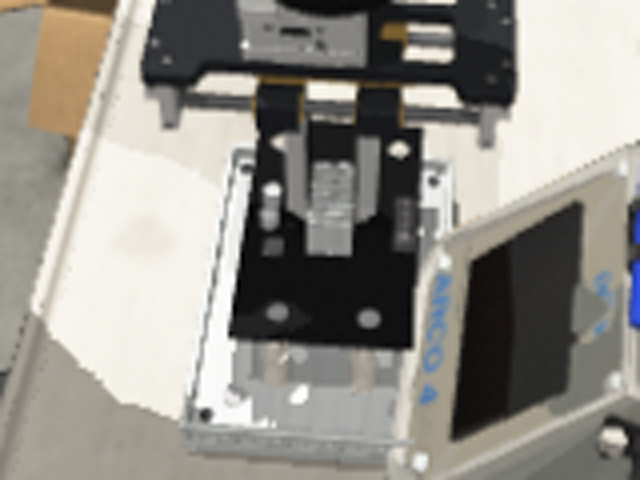

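Side view shows the board level over the tray, C/D holes (278,312),(369,318 in crop) just above the C/D pillars. I'll correct, go just above the tips and look through holes A/B.

Call:
{"method": "play_rows", "body": {
  "steps": [
    {"offset":[-1.0,-1.3,6],"dr":[0,0,0.002],"fingers":20},
    {"offset":[0,0,6],"dr":[0,0,0],"fingers":20},
    {"offset":[0,0,0],"dr":[0,0,0],"fingers":20},
    {"offset":[0,0,0],"dr":[0,0,0],"fingers":20}
  ]
}}

```text
t: 8.5
position: [0.4986, -0.2047, 0.0853]
tool_rot: [[-0.016, 1.0, 0.005], [1.0, 0.016, 0.004], [0.004, 0.005, -1.0]]
ft_force: [-0.3, 0.6, -2.0]
finger_gap: 0.0235
grip_force: 25.0
```

```bash
python3 - <<'E'
from go import *
go(.4985,-.2029,.085,.0175)
p,d,W,T=shot("wrist"); np.savez("w5.npz",p=p,d=d,W=W,T=T)
go(.4985,-.2029,.085,.0175)
a=cv2.resize(p[120:220,170:340],None,fx=4,fy=4,interpolation=cv2.INTER_CUBIC)
cv2.imwrite("pics/w5.png",a[:,:,::-1])
E
```

```text
t 8.5 pos [ 0.4986 -0.2047  0.0853] F [-0.3  0.6 -2. ] offset mm [ 1.8 -0.1  0.3] dr [ 0.0046 -0.0042 -0.0017]
t 8.55 pos [ 0.4988 -0.2047  0.0854] F [-0.6 -0.  -0.8] offset mm [ 1.8 -0.3  0.4] dr [ 0.005  -0.0042 -0.0016]
```

View pics/w5.png

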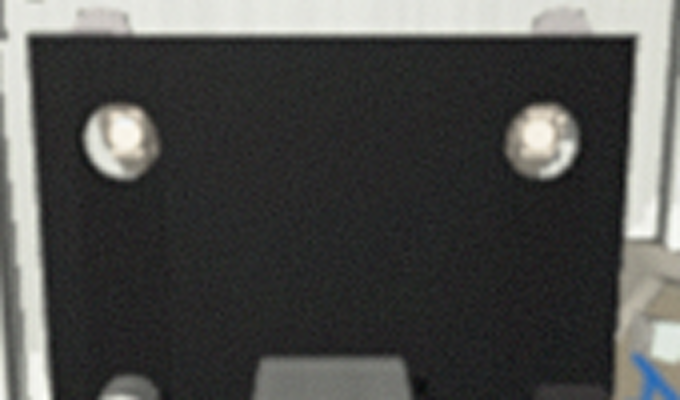

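Through the holes, the pin tips sit centred in x and about 1.5 mm towards +y (tips at crop (124,130) and (537,130), hole centres (121,141) and (542,141)). I'll shift 1.5 mm and lower onto the barbs.

Call:
{"method": "play_rows", "body": {
  "steps": [
    {"offset":[1.6,-0.1,0],"dr":[0,0,0],"fingers":20},
    {"offset":[0,0,3],"dr":[0,0,0],"fingers":20},
    {"offset":[0,0,3],"dr":[0,0,0],"fingers":20},
    {"offset":[0,0,2],"dr":[0,0,0],"fingers":20},
    {"offset":[0,0,0],"dr":[0,0,0],"fingers":20}
  ]
}}

```text
t: 9.05
position: [0.4985, -0.2034, 0.0771]
tool_rot: [[-0.016, 1.0, 0.005], [1.0, 0.016, 0.004], [0.004, 0.005, -1.0]]
ft_force: [-0.0, -1.1, -2.1]
finger_gap: 0.0234
grip_force: 25.0
```

```bash
python3 - <<'E'
from go import *
go(.4985,-.2029,.075,.0175)
E
```

```text
t 9.05 pos [ 0.4985 -0.2034  0.0771] F [-0.  -1.1 -2.1] offset mm [ 0.5 -0.   2.1] dr [ 0.0046 -0.0038 -0.0017]
```

Call:
{"method": "play_rows", "body": {
  "steps": [
    {"offset":[0.4,0,1],"dr":[0,0,0],"fingers":20},
    {"offset":[0,0,1],"dr":[0,0,0],"fingers":20},
    {"offset":[0,0,0],"dr":[0,0,0],"fingers":20}
  ]
}}

```text
t: 9.35
position: [0.4988, -0.2037, 0.0756]
tool_rot: [[-0.015, 1.0, 0.005], [1.0, 0.015, 0.003], [0.003, 0.005, -1.0]]
ft_force: [0.5, -4.3, 0.3]
finger_gap: 0.0237
grip_force: 25.0
```

Call:
{"method": "play_rows", "body": {
  "steps": [
    {"offset":[0,0,1],"dr":[0,0,0],"fingers":20},
    {"offset":[0,0,0],"dr":[0,0,0],"fingers":20}
  ]
}}

```text
t: 9.55
position: [0.4988, -0.2038, 0.0748]
tool_rot: [[-0.015, 1.0, 0.005], [1.0, 0.015, 0.003], [0.003, 0.005, -1.0]]
ft_force: [-0.8, -5.3, 3.0]
finger_gap: 0.0236
grip_force: 25.0
```

Call:
{"method": "play_rows", "body": {
  "steps": [
    {"offset":[0,0,1],"dr":[0,0,0],"fingers":20},
    {"offset":[0,0,0],"dr":[0,0,0],"fingers":20}
  ]
}}

```text
t: 9.75
position: [0.4988, -0.2038, 0.0737]
tool_rot: [[-0.015, 1.0, 0.005], [1.0, 0.015, 0.003], [0.003, 0.005, -1.0]]
ft_force: [-0.7, -5.3, 1.9]
finger_gap: 0.0235
grip_force: 25.0
```

Call:
{"method": "play_rows", "body": {
  "steps": [
    {"offset":[-0.7,0,0],"dr":[0,0,0],"fingers":20},
    {"offset":[0,0,0],"dr":[0,0,0],"fingers":20}
  ]
}}

```text
t: 9.95
position: [0.4988, -0.2039, 0.0737]
tool_rot: [[-0.016, 1.0, 0.005], [1.0, 0.016, 0.004], [0.003, 0.005, -1.0]]
ft_force: [-2.1, -4.3, 3.7]
finger_gap: 0.0237
grip_force: 25.0
```

Call:
{"method": "play_rows", "body": {
  "steps": [
    {"offset":[0,0,0],"dr":[0,0,0],"fingers":44},
    {"offset":[0,0,0],"dr":[0,0,0],"fingers":44},
    {"offset":[0,0,0],"dr":[0,0,0],"fingers":44},
    {"offset":[0,0,0],"dr":[0,0,0],"fingers":44}
  ]
}}

```text
t: 10.35
position: [0.4987, -0.2025, 0.0732]
tool_rot: [[-0.017, 1.0, 0.005], [1.0, 0.017, 0.005], [0.005, 0.005, -1.0]]
ft_force: [-0.4, -0.6, -0.3]
finger_gap: 0.0441
grip_force: 0.0
```

Call:
{"method": "play_rows", "body": {
  "steps": [
    {"offset":[0,0,-20],"dr":[0,0,0],"fingers":44},
    {"offset":[0,0,-40],"dr":[0,0,0],"fingers":44},
    {"offset":[0,0,-40],"dr":[0,0,0],"fingers":44},
    {"offset":[0,0,-10],"dr":[0,0,0],"fingers":0},
    {"offset":[0,0,0],"dr":[0,0,0],"fingers":0}
  ]
}}

```text
t: 10.85
position: [0.4992, -0.204, 0.1849]
tool_rot: [[-0.016, 1.0, 0.008], [1.0, 0.016, 0.003], [0.003, 0.008, -1.0]]
ft_force: [-1.1, -0.3, -0.0]
finger_gap: 0.0318
grip_force: 0.0
```

```bash
python3 - <<'E'
from go import *
go(.4985,-.2029,.18,.0175)
p,d,W,T=shot("wrist"); np.savez("w6.npz",p=p,d=d,W=W,T=T)
a=cv2.resize(p[80:280,150:400],None,fx=3,fy=3,interpolation=cv2.INTER_CUBIC)
cv2.imwrite("pics/w6.png",a[:,:,::-1])
E
```

```text
t 10.85 pos [ 0.4992 -0.204   0.1849] F [-1.1 -0.3 -0. ] offset mm [ 1.1 -0.7  4.9] dr [ 0.0081 -0.0028 -0.0016]
```

View pics/w6.png

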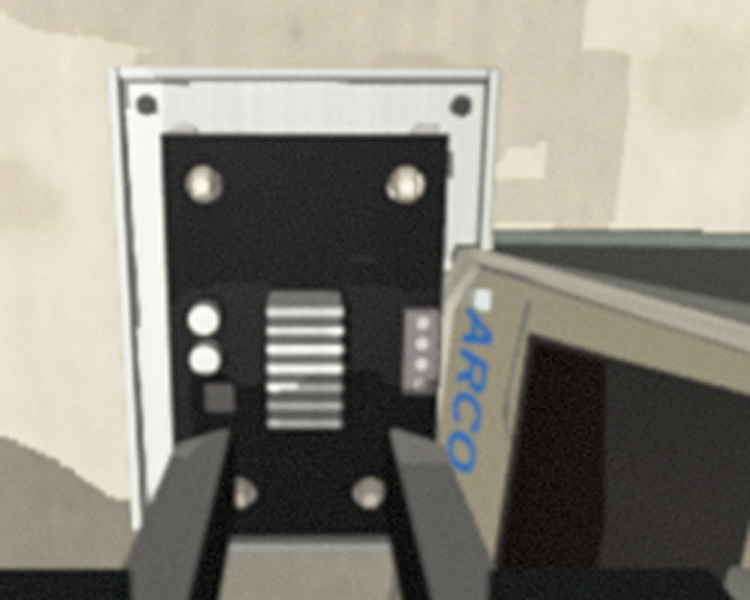

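All four pins stand in their holes: B (203,184), A (405,184), C (240,492), D (370,492) in the crop. Now I'll go over end_ab with shut fingers.

Call:
{"method": "play_rows", "body": {
  "steps": [
    {"offset":[27,-1,0],"dr":[0.006,-0.003,-0.001],"fingers":0},
    {"offset":[26.3,-1.1,20],"dr":[0,0,0],"fingers":0},
    {"offset":[0,0,40],"dr":[0,0,0],"fingers":0},
    {"offset":[0,0,40],"dr":[0,0,0],"fingers":0},
    {"offset":[0,0,0],"dr":[0,0,0],"fingers":0}
  ]
}}

```text
t: 11.4
position: [0.4896, -0.149, 0.078]
tool_rot: [[-0.018, 1.0, -0.014], [1.0, 0.018, 0.004], [0.005, -0.014, -1.0]]
ft_force: [-1.0, 0.6, -0.3]
finger_gap: 0.0007
grip_force: 0.0
```

```bash
python3 - <<'E'
from go import *
go(.4962,-.1507,.067,.0175)
z=np.load("w6.npz");W=z["W"];g=z["p"].sum(-1)
x,y,zz=W[...,0],W[...,1],W[...,2]
m=(g<130)&(zz>.045)&(zz<.08)&(abs(x-.497)<.045)&(abs(y+.2065)<.07)
m[230:]&=False
P=W[m];n=np.linalg.lstsq(np.c_[P[:,:2]-[.497,-.2067],np.ones(len(P))],P[:,2],rcond=None)[0];print(len(P),n.round(4))
E
```

```text
t 11.4 pos [ 0.4896 -0.149   0.078 ] F [-1.   0.6 -0.3] offset mm [-1.9  6.7 10.9] dr [-0.0135 -0.0045  0.0008]
5322 [-0.0001 -0.0016  0.0636]
```

Call:
{"method": "play_rows", "body": {
  "steps": [
    {"offset":[-1.9,6.0,4],"dr":[-0.008,-0.003,0],"fingers":0},
    {"offset":[0,0,3],"dr":[0,0,0],"fingers":0},
    {"offset":[0,0,0],"dr":[0,0,0],"fingers":0},
    {"offset":[0,0,0],"dr":[0,0,0],"fingers":0}
  ]
}}

```text
t: 11.8
position: [0.5018, -0.1526, 0.0777]
tool_rot: [[-0.017, 1.0, 0.009], [1.0, 0.017, -0.002], [-0.003, 0.009, -1.0]]
ft_force: [0.4, -1.2, 1.1]
finger_gap: 0.0006
grip_force: 0.0
```

```bash
python3 -c "
from go import *
go(.4962,-.1507,.067,.0175)"
```

```text
t 11.8 pos [ 0.5018 -0.1526  0.0777] F [ 0.4 -1.2  1.1] offset mm [ 2.  -5.6 10.6] dr [ 0.0088  0.0026 -0.001 ]
```

Call:
{"method": "play_rows", "body": {
  "steps": [
    {"offset":[0,0,0],"dr":[0,0,0],"fingers":0},
    {"offset":[0,0,0],"dr":[0,0,0],"fingers":0}
  ]
}}

```text
t: 12.0
position: [0.5014, -0.1524, 0.0772]
tool_rot: [[-0.017, 1.0, 0.008], [1.0, 0.017, -0.002], [-0.002, 0.008, -1.0]]
ft_force: [0.2, -0.2, -0.8]
finger_gap: 0.0004
grip_force: 0.0
```

Call:
{"method": "play_rows", "body": {
  "steps": [
    {"offset":[0,-4,2],"dr":[0,0,0],"fingers":0},
    {"offset":[0,0,0],"dr":[0,0,0],"fingers":0},
    {"offset":[0,0,0],"dr":[0,0,0],"fingers":0}
  ]
}}

```text
t: 12.3
position: [0.4968, -0.1523, 0.0745]
tool_rot: [[-0.017, 1.0, 0.007], [1.0, 0.017, -0.002], [-0.002, 0.007, -1.0]]
ft_force: [-0.2, 0.2, 0.7]
finger_gap: 0.0005
grip_force: 0.0
```

Call:
{"method": "play_rows", "body": {
  "steps": [
    {"offset":[1.4,0,4],"dr":[0,0,0],"fingers":0},
    {"offset":[0,0,4],"dr":[0,0,0],"fingers":0},
    {"offset":[0,0,1],"dr":[0,0,0],"fingers":0},
    {"offset":[0,0,0],"dr":[0,0,0],"fingers":0}
  ]
}}

```text
t: 12.7
position: [0.497, -0.1508, 0.0652]
tool_rot: [[-0.017, 1.0, 0.006], [1.0, 0.017, -0.002], [-0.002, 0.006, -1.0]]
ft_force: [-0.3, 0.7, -0.1]
finger_gap: 0.0004
grip_force: 0.0
```

Call:
{"method": "play_rows", "body": {
  "steps": [
    {"offset":[0,0,1],"dr":[0,0,0],"fingers":0},
    {"offset":[0,0,1],"dr":[0,0,0],"fingers":0},
    {"offset":[0,0,1],"dr":[0,0,0],"fingers":0},
    {"offset":[0,0,0],"dr":[0,0,0],"fingers":0}
  ]
}}

```text
t: 13.1
position: [0.4973, -0.1509, 0.0627]
tool_rot: [[-0.017, 1.0, 0.007], [1.0, 0.017, -0.002], [-0.002, 0.007, -1.0]]
ft_force: [0.4, 0.4, 2.9]
finger_gap: 0.0005
grip_force: 1.2
```

Call:
{"method": "play_rows", "body": {
  "steps": [
    {"offset":[0,0,1],"dr":[0,0,0],"fingers":0},
    {"offset":[0,0,1],"dr":[0,0,0],"fingers":0},
    {"offset":[0,0,0],"dr":[0,0,0],"fingers":0}
  ]
}}

```text
t: 13.4
position: [0.4973, -0.1509, 0.0605]
tool_rot: [[-0.017, 1.0, 0.007], [1.0, 0.017, -0.002], [-0.002, 0.007, -1.0]]
ft_force: [-1.4, 0.3, 3.2]
finger_gap: 0.0006
grip_force: 1.4
```

Call:
{"method": "play_rows", "body": {
  "steps": [
    {"offset":[0,0,1],"dr":[0,0,0],"fingers":0},
    {"offset":[0,0,1],"dr":[0,0,0],"fingers":0},
    {"offset":[0,0,0],"dr":[0,0,0],"fingers":0}
  ]
}}

```text
t: 13.7
position: [0.4974, -0.1509, 0.0591]
tool_rot: [[-0.017, 1.0, 0.007], [1.0, 0.017, -0.002], [-0.002, 0.007, -1.0]]
ft_force: [-1.8, 0.1, 8.8]
finger_gap: 0.0007
grip_force: 4.5
```

Call:
{"method": "play_rows", "body": {
  "steps": [
    {"offset":[0,0,1],"dr":[0,0,0],"fingers":0},
    {"offset":[0,0,1],"dr":[0,0,0],"fingers":0},
    {"offset":[0,0,0],"dr":[0,0,0],"fingers":0}
  ]
}}

```text
t: 14.0
position: [0.4976, -0.1509, 0.0576]
tool_rot: [[-0.017, 1.0, 0.008], [1.0, 0.017, -0.002], [-0.003, 0.008, -1.0]]
ft_force: [-3.0, 1.4, 13.8]
finger_gap: 0.0009
grip_force: 6.7
```

Call:
{"method": "play_rows", "body": {
  "steps": [
    {"offset":[0,0,1],"dr":[0,0,0],"fingers":0},
    {"offset":[0,0,1],"dr":[0,0,0],"fingers":0},
    {"offset":[0,0,0],"dr":[0,0,0],"fingers":0}
  ]
}}

```text
t: 14.3
position: [0.4977, -0.1509, 0.056]
tool_rot: [[-0.017, 1.0, 0.008], [1.0, 0.017, -0.003], [-0.003, 0.008, -1.0]]
ft_force: [-2.7, 0.4, 16.5]
finger_gap: 0.0003
grip_force: 8.3
```

Call:
{"method": "play_rows", "body": {
  "steps": [
    {"offset":[0,0,1],"dr":[0,0,0],"fingers":0},
    {"offset":[0,0,1],"dr":[0,0,0],"fingers":0},
    {"offset":[0,0,0],"dr":[0,0,0],"fingers":0}
  ]
}}

```text
t: 14.6
position: [0.4976, -0.1508, 0.053]
tool_rot: [[-0.017, 1.0, 0.008], [1.0, 0.017, -0.002], [-0.002, 0.008, -1.0]]
ft_force: [-0.6, 1.6, 5.7]
finger_gap: 0.0008
grip_force: 2.6
```

Call:
{"method": "play_rows", "body": {
  "steps": [
    {"offset":[0,0,1],"dr":[0,0,0],"fingers":0},
    {"offset":[0,0,1],"dr":[0,0,0],"fingers":0},
    {"offset":[0,0,0],"dr":[0,0,0],"fingers":0}
  ]
}}

```text
t: 14.9
position: [0.4977, -0.1509, 0.0515]
tool_rot: [[-0.017, 1.0, 0.008], [1.0, 0.017, -0.002], [-0.003, 0.008, -1.0]]
ft_force: [-1.7, 0.8, 13.2]
finger_gap: 0.0006
grip_force: 6.9
```

Call:
{"method": "play_rows", "body": {
  "steps": [
    {"offset":[0,0,1],"dr":[0,0,0],"fingers":0},
    {"offset":[0,0,0],"dr":[0,0,0],"fingers":0}
  ]
}}

```text
t: 15.1
position: [0.4977, -0.1509, 0.0513]
tool_rot: [[-0.017, 1.0, 0.008], [1.0, 0.017, -0.003], [-0.003, 0.008, -1.0]]
ft_force: [-4.8, 1.1, 21.8]
finger_gap: 0.0001
grip_force: 10.8
```

Call:
{"method": "play_rows", "body": {
  "steps": [
    {"offset":[0,0,-10],"dr":[0,0,0],"fingers":0},
    {"offset":[0,0,-40],"dr":[0,0,0],"fingers":0},
    {"offset":[-20,0,-40],"dr":[0,0,0],"fingers":0},
    {"offset":[-36,0,-40],"dr":[0,0,0],"fingers":0},
    {"offset":[0,0,0],"dr":[0,0,0],"fingers":0}
  ]
}}

```text
t: 15.6
position: [0.4998, -0.2104, 0.1809]
tool_rot: [[-0.01, 1.0, 0.015], [1.0, 0.01, -0.008], [-0.008, 0.015, -1.0]]
ft_force: [1.3, 0.4, -0.3]
finger_gap: 0.0004
grip_force: 0.0
```

```bash
cat > plane.py <<'E'
from go import *
def plane(f):
    p,d,W,T=shot("wrist"); np.savez(f,p=p,d=d,W=W,T=T)
    x,y,zz=W[...,0],W[...,1],W[...,2];g=p.sum(-1)
    m=(g<130)&(zz>.03)&(zz<.08)&(abs(x-.497)<.044)&(abs(y+.2067)<.07)&~((abs(x-.497)<.025)&(abs(y+.2067)<.03))
    P=W[m];A=np.c_[P[:,:2]-[.497,-.2067],np.ones(len(P))]
    for _ in range(3):
        n=np.linalg.lstsq(A,P[:,2],rcond=None)[0];k=abs(P[:,2]-A@n)<.002;A,P=A[k],P[k]
    print(len(P),"slopes/z",n.round(4),"z AB",n[2]+.056*n[1],"z CD",n[2]-.056*n[1])
    r=(zz>.028)&(zz<.042)&(x<.4285+.002)&(x>.422)&(abs(y+.19)<.07);print("rim",r.sum(),np.nanmedian(zz[r]))
E
python3 -c "
from plane import *
go(.4978,-.2627,.08,.0175);plane('w7.npz')"
```

```text
t 15.6 pos [ 0.4998 -0.2104  0.1809] F [ 1.3  0.4 -0.3] offset mm [-51.5  -4.  101.2] dr [ 0.0148  0.0077 -0.0078]
2988 slopes/z [ 0.0007 -0.0795  0.0555] z AB 0.05106501799947628 z CD 0.05997338683490042
rim 412 0.0312896940616223
```

Call:
{"method": "play_rows", "body": {
  "steps": [
    {"offset":[-26,-1.8,0],"dr":[0,0,0],"fingers":0},
    {"offset":[-26,-1.8,20],"dr":[0,0,0],"fingers":0},
    {"offset":[0,0,45],"dr":[0,0,0],"fingers":0},
    {"offset":[0,0,35],"dr":[0,0,0],"fingers":0},
    {"offset":[0,0,0],"dr":[0,0,0],"fingers":0}
  ]
}}

```text
t: 16.15
position: [0.4908, -0.2536, 0.0716]
tool_rot: [[-0.018, 1.0, -0.003], [1.0, 0.018, 0.004], [0.004, -0.003, -1.0]]
ft_force: [-0.7, 0.2, 0.5]
finger_gap: 0.0005
grip_force: 0.0
```

```bash
python3 -c "
from plane import *
go(.4978,-.2627,.062,.0175)"
```

```text
t 16.15 pos [ 0.4908 -0.2536  0.0716] F [-0.7  0.2  0.5] offset mm [-9.3  6.9  9.6] dr [-0.0033 -0.0037  0.001 ]
```

Call:
{"method": "play_rows", "body": {
  "steps": [
    {"offset":[-8,6.5,0],"dr":[0,0,0],"fingers":0},
    {"offset":[0,0,3],"dr":[0,0,0],"fingers":0},
    {"offset":[0,0,3],"dr":[0,0,0],"fingers":0},
    {"offset":[0,0,0],"dr":[0,0,0],"fingers":0}
  ]
}}

```text
t: 16.55
position: [0.5023, -0.2644, 0.0717]
tool_rot: [[-0.017, 1.0, 0.008], [1.0, 0.017, -0.002], [-0.003, 0.008, -1.0]]
ft_force: [1.1, -0.4, -0.8]
finger_gap: 0.0008
grip_force: 0.0
```

```bash
python3 -c "
from plane import *
go(.4978,-.2627,.062,.0175)"
```

```text
t 16.55 pos [ 0.5023 -0.2644  0.0717] F [ 1.1 -0.4 -0.8] offset mm [ 1.8 -4.6  9.7] dr [ 0.008   0.0026 -0.0006]
```

Call:
{"method": "play_rows", "body": {
  "steps": [
    {"offset":[1.5,-4,3],"dr":[0,0,0],"fingers":0},
    {"offset":[0,0,3],"dr":[0,0,0],"fingers":0},
    {"offset":[0,0,0],"dr":[0,0,0],"fingers":0},
    {"offset":[0,0,0],"dr":[0,0,0],"fingers":0}
  ]
}}

```text
t: 16.95
position: [0.4979, -0.2628, 0.0649]
tool_rot: [[-0.017, 1.0, 0.007], [1.0, 0.017, -0.002], [-0.002, 0.007, -1.0]]
ft_force: [-0.3, -0.2, -0.2]
finger_gap: 0.0006
grip_force: 0.0
```

Call:
{"method": "play_rows", "body": {
  "steps": [
    {"offset":[0,0,1.5],"dr":[0,0,0],"fingers":0},
    {"offset":[0,0,1.5],"dr":[0,0,0],"fingers":0},
    {"offset":[0,0,0],"dr":[0,0,0],"fingers":0}
  ]
}}

```text
t: 17.25
position: [0.4979, -0.2628, 0.0617]
tool_rot: [[-0.017, 1.0, 0.007], [1.0, 0.017, -0.002], [-0.002, 0.007, -1.0]]
ft_force: [-0.2, 0.4, -1.1]
finger_gap: 0.0001
grip_force: 0.0
```

Well placed; pressing CD.

Call:
{"method": "play_rows", "body": {
  "steps": [
    {"offset":[0,0,1],"dr":[0,0,0],"fingers":0},
    {"offset":[0,0,1],"dr":[0,0,0],"fingers":0},
    {"offset":[0,0,1],"dr":[0,0,0],"fingers":0},
    {"offset":[0,0,1],"dr":[0,0,0],"fingers":0},
    {"offset":[0,0,0],"dr":[0,0,0],"fingers":0}
  ]
}}

```text
t: 17.75
position: [0.4982, -0.263, 0.059]
tool_rot: [[-0.017, 1.0, 0.007], [1.0, 0.017, -0.003], [-0.003, 0.007, -1.0]]
ft_force: [-2.1, 0.6, 10.1]
finger_gap: 0.0006
grip_force: 4.9
```

Call:
{"method": "play_rows", "body": {
  "steps": [
    {"offset":[0,0,1],"dr":[0,0,0],"fingers":0},
    {"offset":[0,0,1],"dr":[0,0,0],"fingers":0},
    {"offset":[0,0,0],"dr":[0,0,0],"fingers":0}
  ]
}}

```text
t: 18.05
position: [0.4984, -0.2632, 0.0575]
tool_rot: [[-0.017, 1.0, 0.008], [1.0, 0.017, -0.003], [-0.003, 0.008, -1.0]]
ft_force: [-3.8, 1.0, 13.9]
finger_gap: 0.0004
grip_force: 6.7
```

Call:
{"method": "play_rows", "body": {
  "steps": [
    {"offset":[0,0,1],"dr":[0,0,0],"fingers":0},
    {"offset":[0,0,1],"dr":[0,0,0],"fingers":0},
    {"offset":[0,0,0],"dr":[0,0,0],"fingers":0}
  ]
}}

```text
t: 18.35
position: [0.4985, -0.2633, 0.0559]
tool_rot: [[-0.017, 1.0, 0.008], [1.0, 0.017, -0.004], [-0.004, 0.008, -1.0]]
ft_force: [-3.9, 1.5, 16.1]
finger_gap: 0.0004
grip_force: 8.1
```

Call:
{"method": "play_rows", "body": {
  "steps": [
    {"offset":[0,0,1],"dr":[0,0,0],"fingers":0},
    {"offset":[0,0,1],"dr":[0,0,0],"fingers":0},
    {"offset":[0,0,0],"dr":[0,0,0],"fingers":0}
  ]
}}

```text
t: 18.65
position: [0.4982, -0.263, 0.0522]
tool_rot: [[-0.017, 1.0, 0.007], [1.0, 0.017, -0.002], [-0.002, 0.007, -1.0]]
ft_force: [0.6, 0.0, -0.3]
finger_gap: 0.0007
grip_force: 0.0
```

Call:
{"method": "play_rows", "body": {
  "steps": [
    {"offset":[0,0,1],"dr":[0,0,0],"fingers":0},
    {"offset":[0,0,1],"dr":[0,0,0],"fingers":0},
    {"offset":[0,0,0],"dr":[0,0,0],"fingers":0}
  ]
}}

```text
t: 18.95
position: [0.4982, -0.2629, 0.0509]
tool_rot: [[-0.017, 1.0, 0.007], [1.0, 0.017, -0.002], [-0.003, 0.007, -1.0]]
ft_force: [-2.9, 1.1, 11.3]
finger_gap: 0.0007
grip_force: 6.0
```

Snapped through. One firm push, then lift and check.

Call:
{"method": "play_rows", "body": {
  "steps": [
    {"offset":[0,0,1],"dr":[0,0,0],"fingers":0},
    {"offset":[0,0,0],"dr":[0,0,0],"fingers":0}
  ]
}}

```text
t: 19.15
position: [0.4983, -0.263, 0.0508]
tool_rot: [[-0.017, 1.0, 0.007], [1.0, 0.017, -0.003], [-0.003, 0.007, -1.0]]
ft_force: [-3.4, 2.2, 20.3]
finger_gap: 0.0005
grip_force: 9.8
```

Call:
{"method": "play_rows", "body": {
  "steps": [
    {"offset":[0,0,-10],"dr":[0,0,0],"fingers":0},
    {"offset":[0,0,-40],"dr":[0,0,0],"fingers":0},
    {"offset":[20,0,-40],"dr":[0,0,0],"fingers":0},
    {"offset":[36,0,-40],"dr":[0,0,0],"fingers":0},
    {"offset":[0,0,0],"dr":[0,0,0],"fingers":0}
  ]
}}

```text
t: 19.65
position: [0.5, -0.2048, 0.1808]
tool_rot: [[-0.023, 1.0, 0.016], [1.0, 0.023, -0.002], [-0.002, 0.016, -1.0]]
ft_force: [0.7, 0.4, 0.5]
finger_gap: 0.0006
grip_force: 0.0
```

```bash
python3 -c "
from plane import *
go(.4978,-.2,.18,.0175);plane('w8.npz')
z=np.load('w8.npz');a=cv2.resize(z['p'][80:280,150:400],None,fx=3,fy=3,interpolation=cv2.INTER_CUBIC);cv2.imwrite('pics/w8.png',a[:,:,::-1])"
```

```text
t 19.65 pos [ 0.5    -0.2048  0.1808] F [0.7 0.4 0.5] offset mm [ 4.8 -2.1  0.7] dr [0.0157 0.0022 0.0056]
4985 slopes/z [-0.0004  0.0006  0.0506] z AB 0.050615500491100494 z CD 0.05055156962727849
rim 410 0.03127186065432447
```

View pics/w8.png

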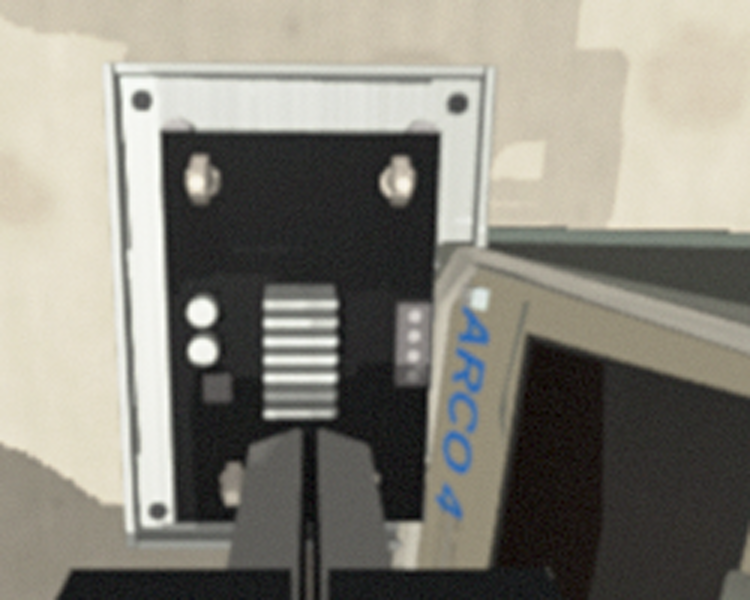

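The board is level: plate top at 50.6 mm at both ends, matching the shoulder height worked out from the rim. The barbs show spread above the plate at A, B and C, while D is hidden by the finger. Plane slope along x is about 0, so D is down too.

```bash
python3 -c "
from h import *
print(manip.job_done())"
```

```text
the job is handed in; nothing more can be done
None
```

The board is pressed home and level on all four standoffs with the gripper clear of it, and the job is handed in at about 20 s; the highest push I read was about 22 N, the fitted board's tilt at worst was about 4.5 degrees, the click at D is inferred from the level plate because a finger hid it, and I did not re-check the bottle, tape roll and jar afterwards.

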